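# Make up two sampling kits in a clinical lab

### The job

Make up the two sampling kits: the blue tray gets the aluminium tube block and the red-capped pot, the white tray gets the yellow-capped pot and the amber bottle, one item in each bay, standing upright on the tray floor. The block is held in its fixture by a toggle clamp, so first flip the clamp's black handle right back over centre while the block stays in its place, and leave the clamp open. Leave the green-capped pot and the green tube rack where they are.

Things in the scene. Friction and masses are not known exactly. Their poses are not given: they have to be found in the camera images.
- tray_blue: Blue plastic kit tray, fixed, 168 (its x) by 78 (its y) by 12 mm tall; floor 4 mm thick, walls and divider 4 mm thick, 8 mm above the floor. Divider at x = +16 mm: large bay inside x = -80 to +14 mm (centre -33), small bay x = +18 to +80 mm (centre +49), both 70 mm wide in y. Origin at the centre of its underside, z up. Kit: aluminium block and red-capped pot.
- tray_white: White plastic kit tray, fixed, 168 (its x) by 78 (its y) by 12 mm tall; floor 4 mm thick, walls and divider 4 mm thick, 8 mm above the floor. Divider at x = +16 mm: large bay inside x = -80 to +14 mm (centre -33), small bay x = +18 to +80 mm (centre +49), both 70 mm wide in y. Origin at the centre of its underside, z up. Kit: yellow-capped pot and amber bottle.
- fixture: Fixed dark steel fixture; plate 168 (its x) by 78 by 8 mm, origin at the centre of its underside, z up. The block sits on it, centred at x = -35 mm, before a 6 mm high end stop at x = -72. Clamp bracket: x = 27 to 64, 64 mm above the bench. Clamp hinge along y at x = +40, z = 55 mm. Clamped: arm lies level towards -x to x = -19, its pad (14 mm) on the block at x = -15.
- clamp (a joint): Toggle clamp angle, rad. 0 = clamped: black handle (14 mm round) stands straight up to 64 mm above the hinge, 119 mm above the bench. Grows to 2.0 as the handle swings to the fixture's +x; arm and handle turn as one rigid L. Open: arm stands up, leaning to +x, top 113 mm above the bench. Over-centre: springs shut below about 0.85, open above. About 4 N at the handle's top flips it.
- block: Bare aluminium tube block, 64 mm (its x) by 36 mm (its y) by 40 mm tall, with dark tube bores on its top. Origin at the centre of its underside, z up. About 220 g. At the start it sits under the clamp on the fixture plate, its underside 8 mm above the bench, its axes along the fixture's. Loose once the clamp is open.
- pot_red: Upright sealed white plastic sample pot (empty), 31 mm in diameter and 85 mm tall, with a plain red screw cap on its top 21 mm and a narrow band of the same colour. Origin at the centre of its underside, z up. About 30 g, stands loose on the bench. Goes in the blue tray.
- pot_yellow: Upright sealed white plastic sample pot (empty), 31 mm in diameter and 85 mm tall, with a plain yellow screw cap on its top 21 mm and a narrow band of the same colour. Origin at the centre of its underside, z up. About 30 g, stands loose on the bench. Goes in the white tray.
- bottle_amber: Upright brown amber bottle with a paper label, 36 mm in diameter up to 48 mm height, then a sloping shoulder to 58 mm and a black cap 20 mm in diameter up to 78 mm. Origin at the centre of its underside, z up. About 50 g, stands loose on the bench. Goes in the white tray.
- pot_green: Upright sealed white plastic sample pot (empty), 31 mm in diameter and 85 mm tall, with a plain green screw cap on its top 21 mm and a narrow band of the same colour. Origin at the centre of its underside, z up. About 30 g, stands loose on the bench. Not wanted: leave it where it stands.
- rack: Green tube rack, 150 mm (its x) by 60 mm (its y), deck 51 mm high, holding four fixed tubes with grey caps up to 85 mm. Origin at the centre of its underside, z up. About 700 g, loose on the bench; leave it where it stands.
There are look-alikes about, which are no part of the job. Leave any purple look-alike of the bottle_amber alone. Of the things shaped like the tray_blue, the blue one is meant.

How it is judged:
By the outcome, as a careful person would: the job done as asked, in the order asked, and still so for the second after the job is handed in, with the robot touching nothing.
It also fails if it takes over 128 s, if anything falls off the work surface, if the arm or the gripper's body presses on something with over 40 N, if the wrist force passes 120 N, or if a joint passes its speed limit or range.

### The arm

A 6-joint arm with a two-finger parallel gripper is mounted at the origin on the work surface. World frame = base frame: x ahead of the robot, y to its left, z up, the work surface at z = 0. Lengths are in m, angles in rad, forces in N, time in s.
With the tool pointing down it reaches from about 0.3 to 0.825 m from the base axis. Payload 5.4 kg.
Tool frame: the origin (TCP) lies at the very end of the fingers, on their centre line; the grasp point (between the pads) lies 19 mm behind it; z points along the fingers, x is the direction in which the jaws open and shut, and the axes are right-handed (so a half turn about z gives the same grasp; the last joint's range is limited). The gripper opens to 92 mm and grips with 3 to 60 N. Pads are 20 mm wide; open, the fingers measure 128 mm over their backs; the gripper's body (75 mm by 189 mm) begins 69 mm behind the grasp point.
Start: joints at [0.92, 0.158, 1.597, -0, 1.386, -0.21], TCP at [0.245, 0.52, 0.215] pointing down, gripper open.
Joint ranges: [-2.91, 2.91], [-0.94, 2.29], [0.18, 2.7], [-1.29, 4.43], [0.17, 2.64], [-3, 3]. Speed limits (rad/s): [2.57, 2.57, 3.14, 3.14, 3.14, 3.14].

### API

Orientations are given as a rotation vector (axis times angle).
In Python, from workcell import bot gives the robot as it stands. Calls block until the motion is done:
- bot.goto(position, orientation): joint-space move of the TCP to a pose.
- bot.line_to(position, rot=None, max_speed=0.15): straight line of the TCP; rot=None keeps the orientation; max_speed is the mean speed in m/s.
- bot.set_joints(angles): joint-space move.
- bot.set_gripper(opening, newtons=None): opening from 0.0 (shut) to 1.0 (fully open); newtons is the grip in N (None keeps the last); returns when the fingers have stopped.
- bot.hold(seconds).
- bot.inverse_kinematics(position, orientation): joint angles nearest the present ones, or None.
- bot.read_camera(name): name is "scene" or "top" or "wrist"; returns a dict with "pixels" (420x560x3 uint8, blue, green, red), "fx", "fy", "cx", "cy" (pixels), "R" (3x3) and "t" (3): a world point X has camera coordinates R X + t. Camera axes: x right, y down, z forward; pixel columns grow to the right and rows downward; lengths in m; the calibration is good to about 2 mm. A picture is of the moment at which its call begins. There is no depth.
A pose or a line that the arm cannot do raises bot.MotionError and nothing moves.
- bot.job_done(): hands the job in, once; it reports no verdict.
Readings, each from a call of its own:
- bot.current_clock(): time.
- bot.current_joints(): joint angles.
- bot.current_joint_vel(): joint speeds.
- bot.current_effort(): joint torques, N m.
- bot.current_ee_pos(): TCP position.
- bot.current_tool_rot(): TCP orientation.
- bot.current_contact_force(): force on the tool from outside, world axes, zero at the start.
- bot.current_ft_torque(): the same for the moment, N m.
- bot.current_opening(): opening from 0.0 (shut) to 1.0 (fully open).
Only numpy, scipy, OpenCV 4.12 (cv2) and the standard library are available. Lean on these libraries where they do the work, as an engineer would, in place of code of your own. Each camera call takes 0.05 s, during which the arm holds its last target.

## Working session

There is one attempt and no reset: what is moved stays moved. The work goes in short steps, each a Python script; the robot and the scene stay as the last script left them, time stands still between calls to the robot, and variables do not carry over. Pictures are saved under pics/ and viewed, and the job is handed in when it is done.

```bash
ls; mkdir -p pics; python3 - <<'E'
from workcell import bot
import cv2
for n in ["scene","top","wrist"]:
    c=bot.read_camera(n); cv2.imwrite(f"pics/{n}0.png",c["pixels"])
    print(n,c["fx"],c["cx"],c["cy"],c["R"],c["t"])
print(bot.current_tool_rot(),bot.current_clock(),bot.current_ee_pos())
E
```

```text
pics
scene 424.1402712757889 273.24392628301325 202.35946962071714 [[ 7.40032619e-01  6.72570979e-01  3.14099378e-05]
 [ 5.24999838e-01 -5.77630294e-01 -6.25074727e-01]
 [-4.20388977e-01  4.62592177e-01 -7.80564914e-01]] [-0.28969297 -0.17859078  1.21406786]
top 512.8575832763956 282.2304952648239 218.37569662032112 [[ 0.02717826 -0.99962006 -0.00459073]
 [-0.96841473 -0.02519058 -0.24806922]
 [ 0.24785932  0.01118781 -0.96873143]] [-0.02346676  0.43636531  1.00783198]
wrist 350.33885950213397 280.3478784803122 207.5641922767441 [[ 0.42618659  0.90463049 -0.00294368]
 [ 0.87419081 -0.41100451  0.25858405]
 [ 0.23271315 -0.1127784  -0.96598428]] [-0.5750147  -0.0296536   0.39104039]
[ 2.65290427e+00  1.68182172e+00 -2.17218855e-03] 0.15 [0.24505241 0.51963298 0.2138408 ]
```

View pics/scene0.png

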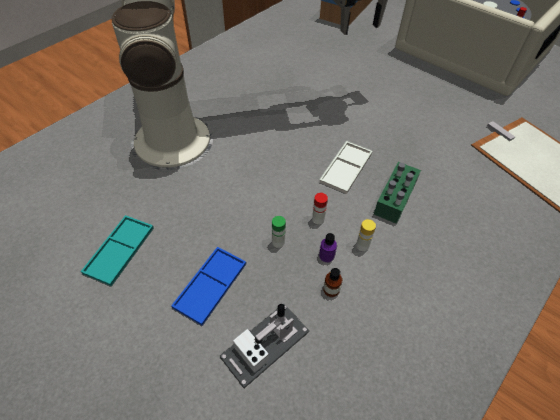

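View pics/top0.png

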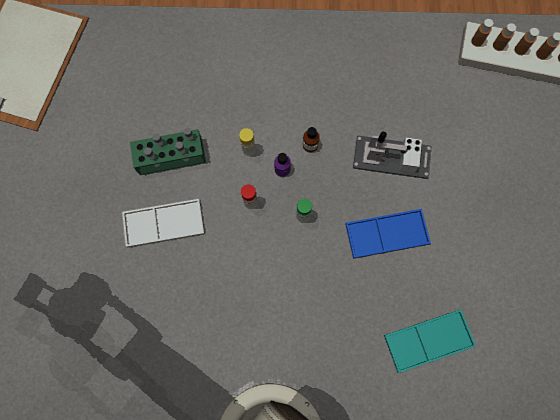

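View pics/wrist0.png

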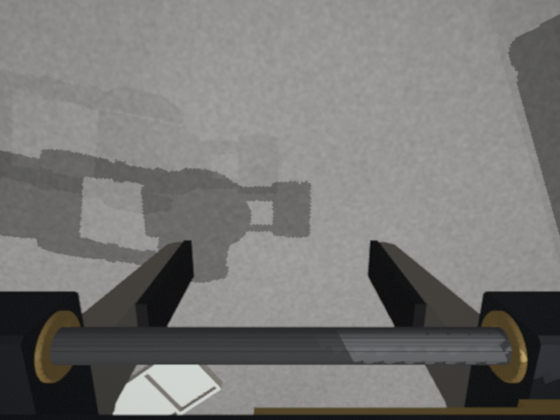

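Look-alikes, by pixel in the top view:
- **Blue tray:** blue (388,234) or teal (429,341). I choose the blue one.
- **Amber bottle:** brown (311,139), purple (282,163), or the bottles in the far rack (482–550,35). I choose (311,139).
- **Pots:** red (249,192), yellow (246,135), green (304,207), plus the grey caps in the rack.
- **Block:** the pale one in the fixture (412,150).

Next are close crops to check these.

```bash
python3 - <<'E'
import cv2,numpy as np
t=cv2.imread("pics/top0.png"); s=cv2.imread("pics/scene0.png")
a=cv2.resize(t[115:275,230:440],None,fx=3.8,fy=3.7,interpolation=cv2.INTER_CUBIC)
b=cv2.resize(s[180:390,170:390],None,fx=3.2,fy=2.8,interpolation=cv2.INTER_CUBIC)
cv2.imwrite("pics/ct.png",a);cv2.imwrite("pics/cs.png",b)
E
```

```text
(no output)
```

View pics/ct.png

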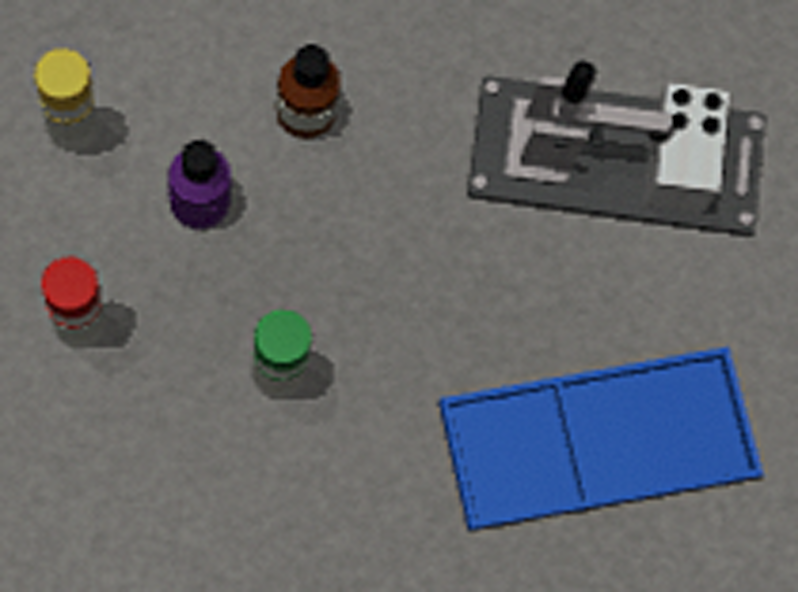

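View pics/cs.png

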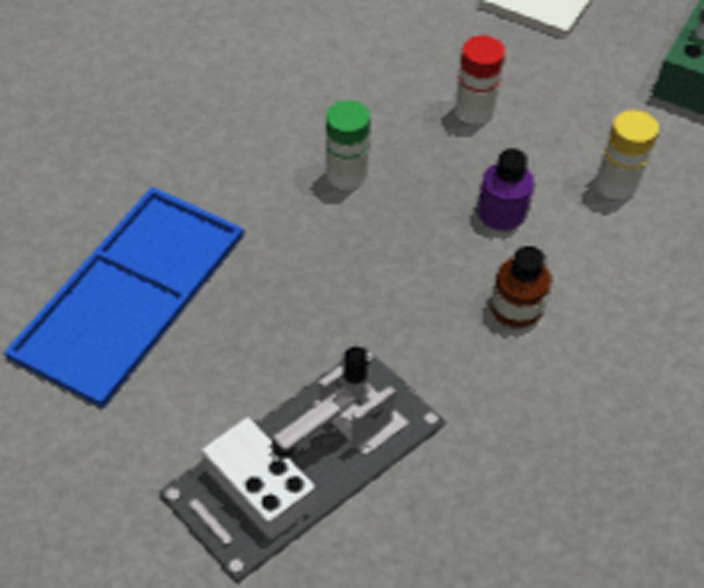

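The crops confirm the brown bottle with the paper label, the saturated blue tray and the red and yellow caps. The block's long side seems to lie across the fixture, so I'll check that. Next I fit the poses from both cameras.

```bash
cat > vis.py <<'E'
import cv2,numpy as np
from scipy.optimize import minimize
def proj(c,X):
    X=np.atleast_2d(X); p=X@np.array(c["R"]).T+np.array(c["t"])
    return np.c_[c["fx"]*p[:,0]/p[:,2]+c["cx"],c["fy"]*p[:,1]/p[:,2]+c["cy"]]
def back(c,uv,z):
    R=np.array(c["R"]);t=np.array(c["t"]);o=-R.T@t
    d=R.T@np.array([(uv[0]-c["cx"])/c["fx"],(uv[1]-c["cy"])/c["fy"],1]); return o+d*(z-o[2])/d[2]
def hsvmask(img,lo,hi):
    return cv2.inRange(cv2.cvtColor(img,cv2.COLOR_BGR2HSV),np.array(lo),np.array(hi))
def blob(m,near=None):
    n,l,s,ce=cv2.connectedComponentsWithStats(m)
    k=[i for i in range(1,n) if s[i,4]>15]
    if near is not None: i=min(k,key=lambda i:np.hypot(*(ce[i]-near)))
    else: i=max(k,key=lambda i:s[i,4])
    return (l==i).astype(np.uint8)*255
def box(x0,x1,y0,y1,z0,z1): return np.array([[x,y,z] for x in(x0,x1) for y in(y0,y1) for z in(z0,z1)])
def cyl(r,z0,z1):
    a=np.linspace(0,2*np.pi,40); return np.vstack([np.c_[r*np.cos(a),r*np.sin(a),0*a+z] for z in(z0,z1)])
def place(P,x,y,w,z=0):
    c,s=np.cos(w),np.sin(w); return np.c_[c*P[:,0]-s*P[:,1]+x,s*P[:,0]+c*P[:,1]+y,P[:,2]+z]
def fit(P,cams,masks,init,yaw=True,z=0):
    S=8
    up=[cv2.resize(m,None,fx=S/2,fy=S/2,interpolation=cv2.INTER_LINEAR)>127 for m in masks]
    def cost(p):
        t=0
        for c,m in zip(cams,up):
            h=cv2.convexHull((((proj(c,place(P,p[0],p[1],p[2] if yaw else 0,z))+.5)*S/2-.5)*16).round().astype(np.int32))
            r=np.zeros(m.shape,np.uint8); cv2.fillConvexPoly(r,h,1,shift=4); r=r>0
            t+=1-(r&m).sum()/max(1,(r|m).sum())
        return t
    x0=np.array(init[:3] if yaw else init[:2],float)
    st=np.vstack([x0]+[x0+d for d in np.diag([.008,.008,.06][:len(x0)])])
    r=minimize(cost,x0,method="Nelder-Mead",options=dict(initial_simplex=st,xatol=1e-4,fatol=1e-4))
    return r.x,r.fun
E
python3 - <<'E'
from vis import *; from workcell import bot
T=bot.read_camera("top");S=bot.read_camera("scene")
I=[T["pixels"],S["pixels"]]
def col(lo,hi,nt,ns):
    return [blob(hsvmask(I[0],lo,hi),nt),blob(hsvmask(I[1],lo,hi),ns)]
cap=cyl(.0155,.064,.085)
for n,lo,hi,a,b in [("red",(0,150,70),(8,255,255),(249,192),(320,201)),("yel",(22,120,70),(35,255,255),(246,135),(368,227)),("grn",(50,120,50),(75,255,255),(304,207),(279,223))]:
    m=col(lo,hi,a,b); g=back(T,a,.085)[:2]
    print(n,fit(cap,[T,S],m,g,False),[fit(cap,[c],[k],g,False)[0] for c,k in zip([T,S],m)])
# trays
tr=box(-.084,.084,-.039,.039,0,.012)
m=col((105,120,40),(122,255,255),(388,234),(210,285)); g=back(T,(388,234),.006)
print("blue",fit(tr,[T,S],m,(g[0],g[1],np.pi/2+.15)),[fit(tr,[c],[k],(g[0],g[1],np.pi/2+.15))[0] for c,k in zip([T,S],m)])
m=[blob(((i.min(2)>150)*255).astype(np.uint8),p) for i,p in zip(I,[(164,223),(347,166)])]
m=[cv2.morphologyEx(k,cv2.MORPH_CLOSE,np.ones((7,7))) for k in m]
cv2.imwrite("pics/mw.png",np.hstack(m))
g=back(T,(164,223),.006)
print("white",fit(tr,[T,S],m,(g[0],g[1],np.pi/2+.12)),[fit(tr,[c],[k],(g[0],g[1],np.pi/2+.1))[0] for c,k in zip([T,S],m)])
# bottle cap
for n,a in (("top",(311,132)),):
    print("bottle cap guess",back(T,a,.078), back(S,(335,272),.075))
# fixture corners (plate top z=.008)
for uv in [(357,136),(431,147),(428,178),(353,168)]: print(uv,back(T,uv,.008))
for uv in [(221,355),(244,385),(308,328),(285,307)]: print(uv,back(S,uv,.008))
# block top from scene crop
for x,y in [(205,450),(253,420),(313,488),(265,525)]: print(back(S,(170+x/3.2,180+y/2.8),.048))
E
```

```text
red (array([0.48449352, 0.06008187]), np.float64(0.4480441507618985)) [array([0.4865981 , 0.06007728]), array([0.48429566, 0.06032625])]
yel (array([0.60909362, 0.0696051 ]), np.float64(0.3318959030642692)) [array([0.60966114, 0.06953084]), array([0.60830603, 0.06986136])]
grn (array([ 0.45744789, -0.05516889]), np.float64(0.4224145612821065)) [array([ 0.45740636, -0.05570421]), array([ 0.45614755, -0.05538037])]
blue (array([ 0.42216343, -0.23829145,  1.78112835]), np.float64(0.06767199642667543)) [array([ 0.42320166, -0.23816031,  1.7849764 ]), array([ 0.42100672, -0.23815159,  1.78564176])]
white (array([0.43169737, 0.24908312, 1.77421946]), np.float64(0.1900125646483407)) [array([0.43559463, 0.24836575, 1.77242834]), array([0.42774873, 0.25601281, 1.76897487])]
bottle cap guess [ 0.62116055 -0.06785972  0.078     ] [ 0.62340527 -0.06867012  0.075     ]
(357, 136) [ 0.64516857 -0.17486555  0.008     ]
(431, 147) [ 0.62276407 -0.34048168  0.008     ]
(428, 178) [ 0.54921491 -0.33059612  0.008     ]
(353, 168) [ 0.56838751 -0.16530533  0.008     ]
(221, 355) [ 0.55286164 -0.32840687  0.008     ]
(244, 385) [ 0.62499651 -0.33782641  0.008     ]
(308, 328) [ 0.64341175 -0.17275733  0.008     ]
(285, 307) [ 0.5790414  -0.16989201  0.008     ]
[ 0.56437695 -0.30020912  0.048     ]
[ 0.57073609 -0.2662214   0.048     ]
[ 0.6288142  -0.27610181  0.048     ]
[ 0.62486869 -0.31194466  0.048     ]
```

```bash
cat > mv.py <<'E'
from workcell import bot
import numpy as np, cv2
from scipy.spatial.transform import Rotation as Ro
def rot(yaw,tilt=None):
    # tool z down; tool x (jaw dir) at world angle yaw
    x=np.array([np.cos(yaw),np.sin(yaw),0]);z=np.array([0,0,-1.]);y=np.cross(z,x)
    return Ro.from_matrix(np.c_[x,y,z]).as_rotvec()
def snap(n,f,save=True):
    c=bot.read_camera(n); cv2.imwrite(f"pics/{f}.png",c["pixels"])
    import pickle; pickle.dump(c,open(f"pics/{f}.pkl","wb")); return c
E
python3 - <<'E'
from mv import *
from vis import *
c=bot.read_camera("wrist");R=np.array(c["R"]);C=-R.T@np.array(c["t"])
Rt=Ro.from_rotvec(bot.current_tool_rot()).as_matrix();p=np.array(bot.current_ee_pos())
print("cam in tool",Rt.T@(C-p),"\n",Rt.T@R.T, Rt)
for y in np.arange(-3.1,3.2,.3):
    q=bot.inverse_kinematics(np.array([.5,-.24,.30]),rot(y)); q2=bot.inverse_kinematics(np.array([.5,.24,.30]),rot(y))
    print(round(y,1),None if q is None else np.round(q,2),None if q2 is None else np.round(q2,2)) 
E
```

```text
cam in tool [ 0.00135988 -0.07275496 -0.16985547] 
 [[ 9.99998727e-01  8.88381847e-04 -1.32541453e-03]
 [-5.14985198e-04  9.65911329e-01  2.58872633e-01]
 [ 1.51021066e-03 -2.58871620e-01  9.65910557e-01]] [[ 4.26656256e-01  9.04413779e-01 -3.94174762e-04]
 [ 9.04413636e-01 -4.26656418e-01 -5.25883703e-04]
 [-6.43793659e-04 -1.32125458e-04 -9.99999784e-01]]
-3.1 [-0.67  0.06  1.53  0.    1.55  2.43] [ 0.23  0.06  1.53 -0.    1.55 -2.95]
-2.8 [-0.67  0.06  1.53 -0.    1.55  2.13] None
-2.5 [-0.67  0.06  1.53  0.    1.55  1.83] [0.23 0.06 1.53 0.   1.55 2.73]
-2.2 [-0.67  0.06  1.53 -0.    1.55  1.53] [ 0.23  0.06  1.53 -0.    1.55  2.43]
-1.9 [-0.67  0.06  1.53 -0.    1.55  1.23] [ 0.23  0.06  1.53 -0.    1.55  2.13]
-1.6 [-0.67  0.06  1.53 -0.    1.55  0.93] [ 0.23  0.06  1.53 -0.    1.55  1.83]
-1.3 [-0.67  0.06  1.53 -0.    1.55  0.63] [ 0.23  0.06  1.53 -0.    1.55  1.53]
-1.0 [-0.67  0.06  1.53  0.    1.55  0.33] [0.23 0.06 1.53 0.   1.55 1.23]
-0.7 [-0.67  0.06  1.53 -0.    1.55  0.03] [ 0.23  0.06  1.53 -0.    1.55  0.93]
-0.4 [-0.67  0.06  1.53 -0.    1.55 -0.27] [ 0.23  0.06 
[... 252 characters left out ...]
  1.55 -0.27]
0.8 [-0.67  0.06  1.53  0.    1.55 -1.47] [ 0.23  0.06  1.53  0.    1.55 -0.57]
1.1 [-0.67  0.06  1.53 -0.    1.55 -1.77] [ 0.23  0.06  1.53 -0.    1.55 -0.87]
1.4 [-0.67  0.06  1.53 -0.    1.55 -2.07] [ 0.23  0.06  1.53 -0.    1.55 -1.17]
1.7 [-0.67  0.06  1.53  0.    1.55 -2.37] [ 0.23  0.06  1.53  0.    1.55 -1.47]
2.0 [-0.67  0.06  1.53  0.    1.55 -2.67] [ 0.23  0.06  1.53 -0.    1.55 -1.77]
2.3 [-0.67  0.06  1.53  0.    1.55 -2.97] [ 0.23  0.06  1.53 -0.    1.55 -2.07]
2.6 None [ 0.23  0.06  1.53 -0.    1.55 -2.37]
2.9 [-0.67  0.06  1.53 -0.    1.55  2.72] [ 0.23  0.06  1.53  0.    1.55 -2.67]
3.2 [-0.67  0.06  1.53 -0.    1.55  2.42] [ 0.23  0.06  1.53  0.    1.55 -2.97]
```

View pics/mw.png

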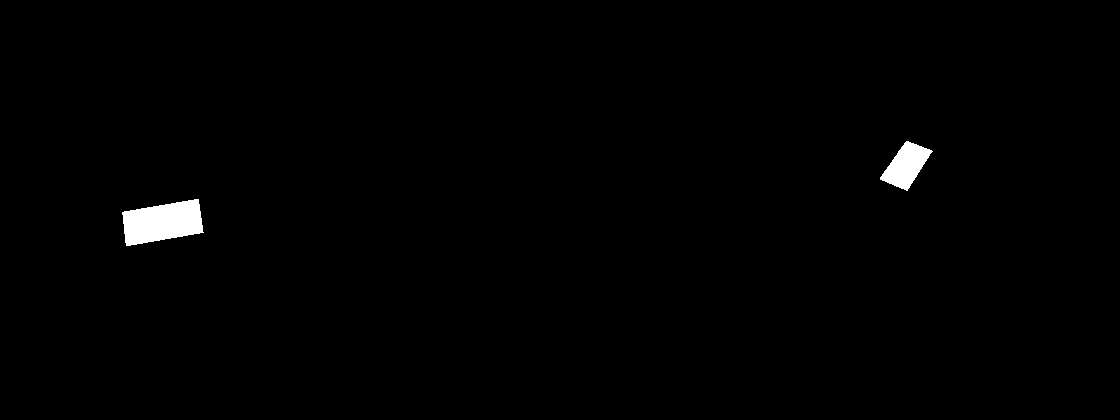

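```bash
python3 - <<'E'
from mv import *
bot.goto(np.array([.50,.13,.30]),rot(0)); snap("wrist","wA"); print(bot.current_clock())
bot.goto(np.array([.54,-.29,.28]),rot(0)); snap("wrist","wB");print(bot.current_clock())
E
```

```text
2.075
3.6833
```

View pics/wA.png

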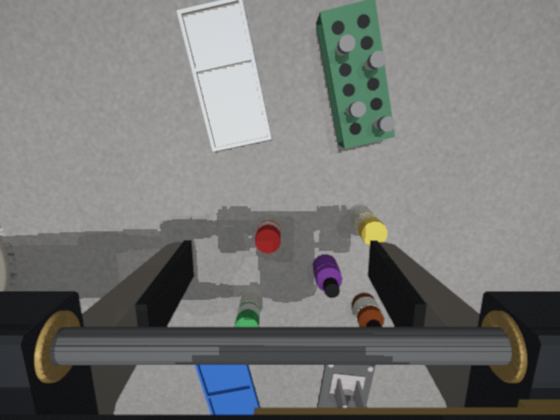

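View pics/wB.png

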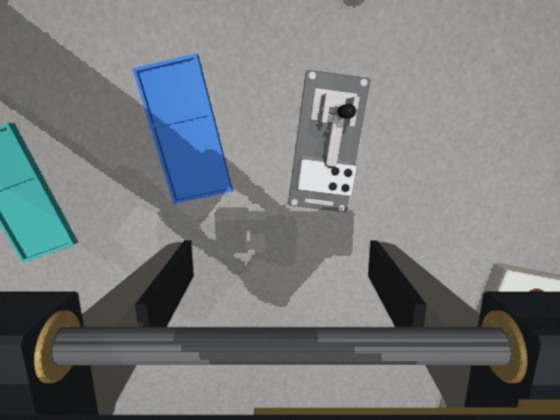

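```bash
python3 - <<'E'
from vis import *; import pickle
from workcell import bot
A=pickle.load(open("pics/wA.pkl","rb"));B=pickle.load(open("pics/wB.pkl","rb"))
T=bot.read_camera("top");S=bot.read_camera("scene")
cv2.imwrite("pics/top1.png",T["pixels"])
cams=dict(T=T,S=S,A=A,B=B)
def hm(i,hc,w,s=90,v=25):
    h=cv2.cvtColor(i,cv2.COLOR_BGR2HSV).astype(int); d=np.abs((h[...,0]-hc+90)%180-90)
    return ((d<=w)&(h[...,1]>s)&(h[...,2]>v)).astype(np.uint8)*255
cap=cyl(.0155,.064,.085);tr=box(-.084,.084,-.039,.039,0,.012)
out=[]
def run(n,P,mk,init,keys,yaw):
    ks=[];ms=[]
    for k in keys:
        uv=proj(cams[k],[[init[0],init[1],P[:,2].mean()]])[0]
        m=cv2.morphologyEx(blob(mk(cams[k]["pixels"]),uv),cv2.MORPH_CLOSE,np.ones((5,5)))
        ms.append(m)
        r=fit(P,[cams[k]],[m],init,yaw); print(n,k,np.round(r[0],4),round(r[1],3))
    r=fit(P,[cams[k] for k in keys],ms,init,yaw); print(n,"ALL",np.round(r[0],4),round(r[1],3))
run("red",cap,lambda i:hm(i,0,8),(.485,.06),"TSA",False)
run("yel",cap,lambda i:hm(i,27,8),(.609,.0696),"TSA",False)
run("blue",tr,lambda i:hm(i,111,9),(.4222,-.2383,1.78),"TSB",True)
def wm(i):
    h=cv2.cvtColor(i,cv2.COLOR_BGR2HSV); return ((h[...,2]>140)).astype(np.uint8)*255
run("white",tr,wm,(.432,.249,1.775),"TSA",True)
E
```

```text
red T [0.4851 0.0599] 0.098
red S [0.4834 0.0605] 0.087
red A [0.4849 0.0604] 0.076
red ALL [0.4846 0.06  ] 0.277
yel T [0.6097 0.0693] 0.071
yel S [0.6083 0.0699] 0.07
yel A [0.6089 0.0703] 0.143
yel ALL [0.609  0.0695] 0.298
blue T [ 0.4206 -0.2442  1.8159] 0.892
blue S [ 0.4211 -0.2389  1.7855] 0.219
blue B [ 0.4219 -0.2378  1.7858] 0.015
blue ALL [ 0.4217 -0.238   1.7843] 1.134
white T [0.4356 0.2484 1.7697] 0.197
white S [0.5277 0.1283 1.7682] 0.981
white A [0.2625 0.272  0.3407] 0.921
white ALL [0.4347 0.2486 1.7792] 2.11
```

```bash
python3 - <<'E'
from vis import *; import pickle
A=pickle.load(open("pics/wA.pkl","rb"));B=pickle.load(open("pics/wB.pkl","rb"))
T0=pickle.load(open("pics/wA.pkl","rb"))
a=cv2.resize(A["pixels"][0:160,170:280],None,fx=3.5,fy=3.5,interpolation=cv2.INTER_CUBIC)
b=cv2.resize(B["pixels"][60:220,280:380],None,fx=3.5,fy=3.5,interpolation=cv2.INTER_CUBIC)
cv2.imwrite("pics/z1.png",np.hstack([a,b]))
g=A["pixels"].min(2); print(g[:160:16,170:290:6])
E
```

```text
[[141 147 143 142 139 148 145 142 182 207 208 152 173 141 144 144 143 145
  139 141]
 [144 148 137 205 209 209 209 209 209 209 209 209 209 141 141 145 145 144
  143 140]
 [140 147 188 208 210 210 210 210 210 210 210 210 211 200 146 143 148 144
  142 146]
 [149 143 143 209 211 211 211 211 211 211 211 211 211 210 141 144 143 146
  141 148]
 [147 146 142 148 148 212 212 212 212 208 164 165 187 213 211 147 144 146
  141 147]
 [149 150 152 144 189 208 213 213 213 213 213 213 213 213 213 143 146 146
  144 147]
 [152 148 143 146 148 213 214 213 214 214 213 214 214 213 214 211 148 149
  151 149]
 [148 150 144 148 150 155 162 214 214 214 214 214 214 214 214 214 161 151
  147 149]
 [150 146 151 149 150 150 179 210 214 214 214 214 215 215 214 215 211 151
  151 151]
 [150 151 156 150 153 149 147 214 215 211 202 212 208 154 137 148 148 153
  150 151]]
```

View pics/z1.png

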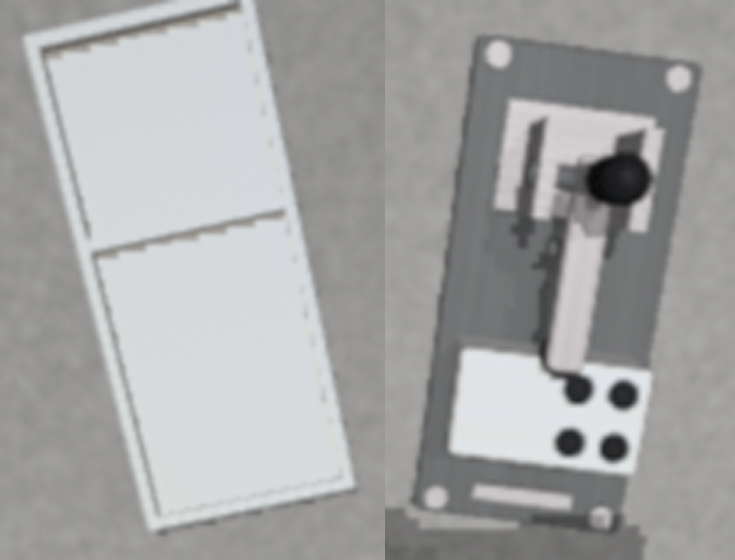

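```bash
python3 - <<'E'
from vis import *; import pickle
from scipy.optimize import least_squares
A=pickle.load(open("pics/wA.pkl","rb"));B=pickle.load(open("pics/wB.pkl","rb"))
tr=box(-.084,.084,-.039,.039,0,.012)
m=blob(((A["pixels"].min(2)>172)*255).astype(np.uint8),(225,80)); m=cv2.morphologyEx(m,cv2.MORPH_CLOSE,np.ones((5,5)))
r=fit(tr,[A],[m],(.4347,.2486,1.779)); print("white A",r)
f=lambda x,y:((x-385)/3.5+280-.36,y/3.5+60-.36)
def pf(P,uv,init):
    g=lambda p:(proj(B,place(P,*p))-uv).ravel()
    s=least_squares(g,init); return s.x,np.abs(s.fun).max()
uv=np.array([f(476,36),f(702,65),f(412,504),f(624,530)])
print("fix",pf(np.array([[.084,.039,.008],[.084,-.039,.008],[-.084,.039,.008],[-.084,-.039,.008]]),uv,(.597,-.253,1.447)))
uv=np.array([f(462,348),f(652,370),f(634,473),f(448,452)])
for dx,dy in((.032,.018),(.018,.032)):
  P=np.array([[dx,dy,.048],[dx,-dy,.048],[-dx,-dy,.048],[-dx,dy,.048]])
  print("block",pf(P,uv,(.597,-.289,1.447)))
E
```

```text
white A (array([0.43196227, 0.24748898, 1.77675525]), np.float64(0.010567987609485185))
fix (array([ 0.59936931, -0.25205935,  1.45398684]), np.float64(1.706348206707105))
block (array([ 0.5944465 , -0.28735877,  1.47919607]), np.float64(14.282112915153363))
block (array([ 0.59456602, -0.28650983,  1.45726303]), np.float64(0.514314541539477))
```

Measured poses (x, y, yaw):
- **Fixture:** (.5985, -.2525), 1.455.
- **Block:** (.5945, -.287), long side across the fixture.
- **Blue tray:** (.422, -.238), 1.785.
- **White tray:** (.432, .2475), 1.777.

Next I flip the clamp by pushing the closed fingers against the handle.

```bash
cat >> mv.py <<'E'
FX,FY,FW=.5985,-.2525,1.455
def fx(a,b=0,z=0): return np.array([FX+a*np.cos(FW)-b*np.sin(FW),FY+a*np.sin(FW)+b*np.cos(FW),z])
E
python3 - <<'E'
from mv import *
r=rot(FW-np.pi/2)
bot.set_gripper(0.0,20)
bot.goto(fx(.010,0,.20),r)
bot.line_to(fx(.010,0,.085),max_speed=.12); print(bot.current_contact_force())
for x in (.03,.045,.06,.072):
    bot.line_to(fx(x,0,.085),max_speed=.08); print(x,bot.current_contact_force())
bot.line_to(fx(.072,0,.25),max_speed=.2)
bot.set_gripper(1.0)
snap("scene","s2");snap("top","t2");print(bot.current_clock())
bot.goto(np.array([.55,-.31,.25]),rot(FW-np.pi/2)); snap("wrist","w2"); print(bot.current_clock())
import cv2
a=cv2.imread("pics/s2.png")[280:400,190:340];b=cv2.imread("pics/w2.png")
cv2.imwrite("pics/z2.png",np.hstack([cv2.resize(a,(400,320),interpolation=3),cv2.resize(b,(400,320))]))
E
```

```text
[-0.64466262  0.29848661  0.82084474]
0.03 [-1.18555968 -4.99196092  4.42211575]
0.045 [ 0.38403497 -0.60472344 -0.20542418]
0.06 [ 0.07432721  3.86476465 -0.90074244]
0.072 [-1.06057114  4.80402501 -1.32920713]
10.575
11.2417
```

View pics/z2.png

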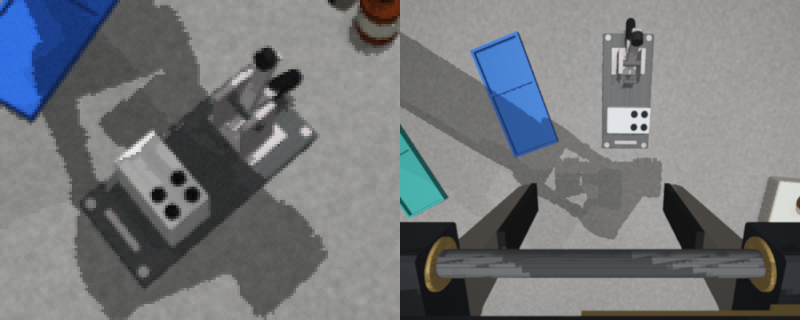

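The clamp stands open, with the handle over to +x, and the block is still seated against its position (scene crop ~(160,185)). Next I grip the block across its 64 mm length and place it in the blue tray's large bay.

```bash
cat >> mv.py <<'E'
TB=(.4220,-.2380,1.785);TW=(.4320,.2475,1.777)
def tray(t,a,z): return np.array([t[0]+a*np.cos(t[2]),t[1]+a*np.sin(t[2]),z])
E
python3 - <<'E'
from mv import *
r=rot(1.456-np.pi/2); p=np.array([.5945,-.2870,0])
bot.goto(p+[0,0,.14],r); bot.line_to(p+[0,0,.022],max_speed=.15); print(bot.current_contact_force())
bot.set_gripper(0.5,25); print("open",bot.current_opening(),bot.current_contact_force())
bot.line_to(p+[0,0,.13],max_speed=.15); print(bot.current_opening(),bot.current_contact_force())
snap("scene","s3")
r2=rot(TB[2]-np.pi); q=tray(TB,-.033,0)
bot.goto(q+[0,0,.10],r2); bot.line_to(q+[0,0,.0205],max_speed=.12); print(bot.current_contact_force(),bot.current_ee_pos())
bot.line_to(q+[0,0,.0185],max_speed=.03); print(bot.current_contact_force(),bot.current_clock())
E
```

```text
[ 0.08492381 -0.93356132  0.18973974]
open 0.6941296306608965 [0.32063836 0.4130521  2.880451  ]
0.694585822424648 [ 0.85560372  0.96030461 -2.89848692]
[ 0.47049124  0.73700834 -1.98636259] [ 0.42960425 -0.27071037  0.02094251]
[ 0.2175878  -0.24404839 -2.13234068] 16.2417
```

```bash
python3 - <<'E'
from mv import *
q=tray(TB,-.033,0)
for z in (.0175,.0165):
    bot.line_to(q+[0,0,z],max_speed=.02); f=bot.current_contact_force(); print(f,bot.current_ee_pos())
    if f[2]>0: break
bot.set_gripper(0.95); bot.line_to(q+[0,0,.2],max_speed=.2)
snap("scene","s4")
# view over blue tray
bot.goto(np.array([.47,-.30,.25]),rot(0)); snap("wrist","w4"); print(bot.current_clock())
a=cv2.imread("pics/s4.png")[200:400,150:390];b=cv2.imread("pics/w4.png")
cv2.imwrite("pics/z4.png",np.hstack([cv2.resize(a,(400,320),interpolation=3),cv2.resize(b,(400,320))]))
E
```

```text
[-0.42991642  2.22758876  6.62076742] [ 0.42936239 -0.27054309  0.01834696]
19.4
```

View pics/z4.png

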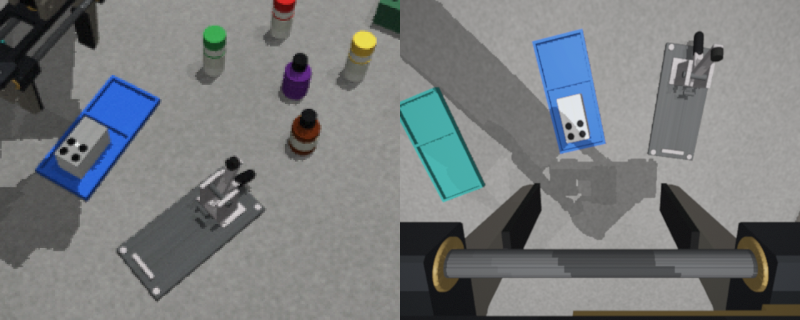

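The block sits flat in the blue tray's large bay (wrist crop ~(572,118)) and the clamp is still open. Now I locate the bottle and move the red pot.

```bash
cat >> mv.py <<'E'
def pick(p,yaw,z,width,opn=.62,N=10):
    p=np.array([p[0],p[1],0]); r=rot(yaw)
    bot.set_gripper(opn)
    bot.goto(p+[0,0,.17],r); bot.line_to(p+[0,0,z],max_speed=.18); f0=bot.current_contact_force()
    bot.set_gripper(max(0,width/.092-.15),N); print("grip",bot.current_opening()*.092,"force at descent",np.round(f0,1),bot.current_contact_force().round(2) )
    bot.line_to(p+[0,0,.17],max_speed=.18); print("lifted",bot.current_opening()*.092,np.round(bot.current_contact_force(),2))
def put(q,yaw,z,opn=.62):
    r=rot(yaw); q=np.array([q[0],q[1],0])
    bot.goto(q+[0,0,.17],r); bot.line_to(q+[0,0,z+.004],max_speed=.15); f0=bot.current_contact_force()
    for d in (.001,0,-.001,-.002):
        bot.line_to(q+[0,0,z+d],max_speed=.025); f=bot.current_contact_force()
        if f[2]-f0[2]>1.5: break
    print("put",d,np.round(f-f0,2),np.round(bot.current_ee_pos(),4))
    bot.set_gripper(opn); bot.line_to(q+[0,0,.17],max_speed=.2)
E
python3 - <<'E'
from vis import *; from mv import *
T=bot.read_camera("top");S=bot.read_camera("scene")
P=cyl(.010,.058,.078)
for nm,a,b in (("amber",(311,132),(335,272)),("purple",(282,158),(330,239))):
    ms=[blob(((c["pixels"].max(2)<38)*255).astype(np.uint8),u) for c,u in((T,a),(S,b))]
    g=back(T,a,.078)[:2]
    print(nm,fit(P,[T,S],ms,g,False),[fit(P,[c],[m],g,False) for c,m in((T,ms[0]),(S,ms[1]))])
pick((.4846,.0602),.2,.030,.031)
put(tray(TB,.049,0),TB[2]-np.pi/2,.034)
snap("scene","s5"); snap("wrist","w5"); print(bot.current_clock())
a=cv2.imread("pics/s5.png")[150:350,150:390];b=cv2.imread("pics/w5.png")
cv2.imwrite("pics/z5.png",np.hstack([cv2.resize(a,(400,320),interpolation=3),cv2.resize(b,(400,320))]))
E
```

```text
amber (array([ 0.6236814 , -0.06974465]), np.float64(0.32675095364050555)) [(array([ 0.6235529 , -0.06975122]), np.float64(0.133054892601432)), (array([ 0.62320741, -0.06912097]), np.float64(0.191644908616188))]
purple (array([ 0.56367832, -0.00844583]), np.float64(0.42580966428400335)) [(array([ 0.56361359, -0.00860739]), np.float64(0.17839805825242716)), (array([ 0.56396537, -0.00819107]), np.float64(0.24480369515011546))]
grip 0.03070127182325435 force at descent [-0.6 -0.7  0.2] [-0.48 -0.25  2.62]
lifted 0.030477991637551646 [ 0.4  -0.02 -1.87]
put 0 [-0.48  1.17  2.93] [ 0.4119 -0.1905  0.0345]
27.9083
```

View pics/z5.png

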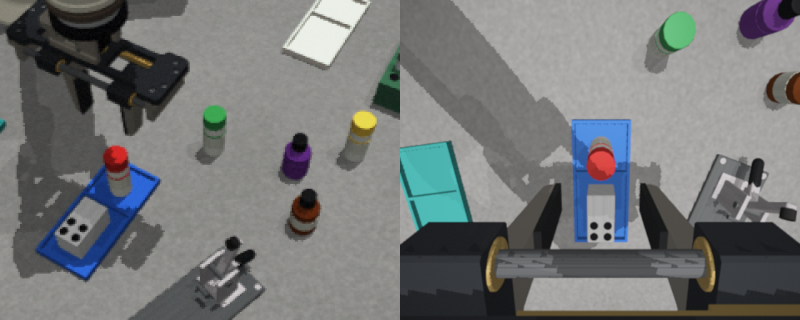

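```bash
python3 - <<'E'
from mv import *
pick((.6236,-.0696),.05,.015,.036,opn=.7,N=12)
put(tray(TW,-.033,0),TW[2]-np.pi/2,.019,opn=.7)
pick((.609,.0698),.2,.030,.031)
put(tray(TW,.049,0),TW[2]-np.pi/2,.034)
bot.goto(np.array([.42,.02,.32]),rot(0))
for n in("scene","top","wrist"): snap(n,n[0]+"6")
print(bot.current_clock())
a=cv2.imread("pics/s6.png");b=cv2.imread("pics/t6.png")
cv2.imwrite("pics/z6.png",np.hstack([cv2.resize(a[100:350,170:430],(400,400),interpolation=3),cv2.resize(b[110:270,100:440],(400,400),interpolation=3)]))
E
```

```text
grip 0.03558076975703869 force at descent [ 0.8  1.4 -0.1] [-0.77 -0.05  1.97]
lifted 0.035154380530575874 [-1.17 -0.38 -0.82]
put -0.001 [-2.9  -0.81 10.74] [0.4392 0.2153 0.0192]
grip 0.03029838284046842 force at descent [ 0.3 -0.9  0.6] [-1.01  0.04  2.25]
lifted 0.030398046084549758 [-0.45  0.35 -0.33]
put 0 [-1.54  0.07  3.57] [0.4224 0.2957 0.0345]
45.4167
```

View pics/z6.png

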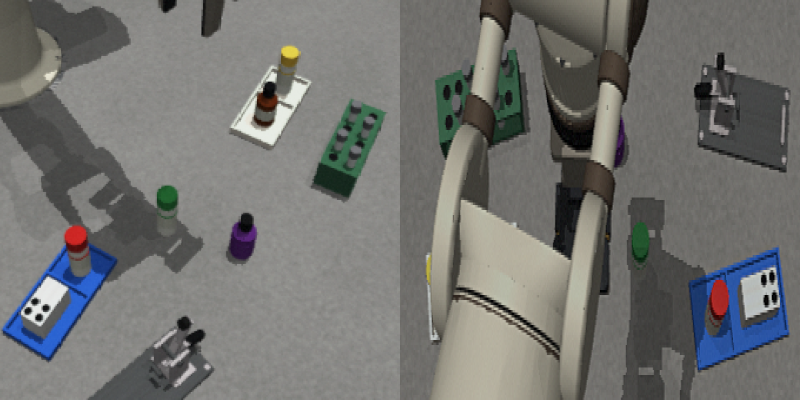

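View pics/w6.png

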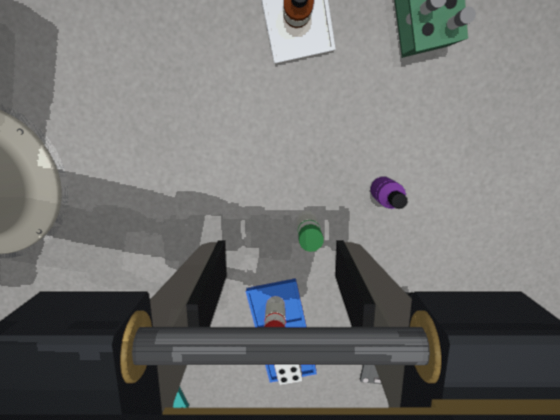

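All four items look placed. I'll take one close check of the white tray and confirm the green pot, purple bottle and rack haven't moved.

```bash
python3 - <<'E'
from vis import *; from mv import *
bot.goto(np.array([.44,.14,.30]),rot(0)); W=snap("wrist","w7"); S=bot.read_camera("scene")
s0=cv2.imread("pics/scene0.png")
bl=lambda i,lo,hi,u:np.argwhere(blob(hsvmask(i,lo,hi),u)).mean(0).round(2)
for n,lo,hi,u in(("green",(50,120,50),(75,255,255),(279,223)),("rack",(60,60,15),(88,255,140),(398,192)),("purple",(125,100,20),(150,255,255),(328,250))):
    print(n,bl(s0,lo,hi,u),bl(S["pixels"],lo,hi,u))
for nm,t,a,z in(("bottle cap",TW,-.033,.082),("yellow top",TW,.049,.089),("red top",TB,.049,.089)):
    print(nm,"predicted",proj(S,tray(t,a,z))[0].round(1),proj(W,tray(t,a,z))[0].round(1))
cv2.imwrite("pics/z7.png",np.hstack([cv2.resize(S["pixels"][120:200,300:400],(400,320),interpolation=3),cv2.resize(W["pixels"][:200,150:400],(400,320),interpolation=3)]))
print(bot.current_clock(), bot.current_contact_force())
E
```

```text
green [223.12 278.13] [223.08 278.22]
rack [194.72 395.46] [194.83 395.42]
purple [250.79 327.1 ] [250.8  327.15]
bottle cap predicted [344.8 153.1] [279.5 112.5]
yellow top predicted [358.3 131.9] [262.7  28.3]
red top predicted [219.  246.4] [258.7 423.4]
46.075 [0.13406735 0.31099922 0.69176789]
```

View pics/z7.png

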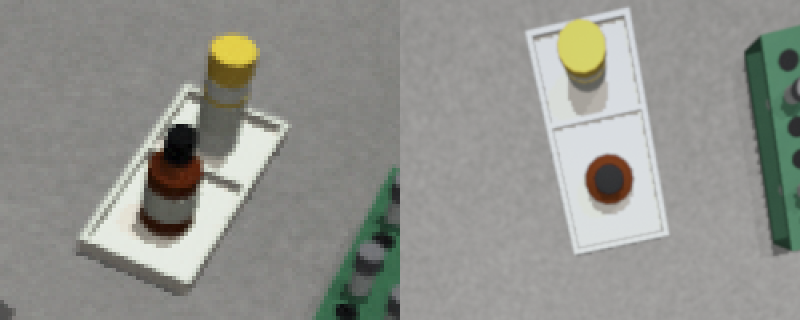

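The yellow pot and the amber bottle stand upright, one in each bay of the white tray. Their caps are at about (582,46) and (609,180) in the wrist half of the crop, within 1–2 px of predicted. The bystanders haven't moved, so I'm handing in.

```bash
python3 -c "
from workcell import bot
bot.job_done()"
```

```text
the job is handed in; nothing more can be done
```

Both kits are made up and the job was handed in at about 46 s of the 128 s allowed. The job report gives no verdict.

- **Clamp:** I pushed the black handle over centre with the closed fingers, with about 5–7 N of contact. In the pictures the block stayed in its place, and the clamp was still standing open in the last ones that show it.
- **Blue tray:** the aluminium block is in the large bay and the red-capped pot in the small bay.
- **White tray:** the amber bottle is in the large bay and the yellow-capped pot in the small bay.
- **Last checks:** all four items stood upright, and nothing was touching the gripper. In the before-and-after scene images, the green pot, green rack and purple bottle shifted by no more than about 0.1 px.

**Disagreements:** the first white-tray fits from the top and scene cameras differed by about 8 mm because of a poor image mask. I used a wrist-camera fit instead, and the placed caps matched it. The block's long side also lay across the fixture rather than along it, so I turned it to fit the bay. Nothing failed in the last checks.

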